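# Pull-test a pressed dowel on a spring stand

### The arm

A 7-joint arm with a two-finger parallel gripper is mounted at the origin on the work surface. World frame = base frame: x ahead of the robot, y to its left, z up, the work surface at z = 0. Lengths are in m, angles in rad, forces in N, time in s.
With the tool pointing down it reaches from about 0.35 to 0.9 m from the base axis. Payload 8.1 kg.
Tool frame: the origin (TCP) lies midway between the tips of the shut fingers; the grasp point (between the pads) lies 19 mm behind it; z points along the fingers, y is the direction in which the jaws open and shut (so a half turn about z gives the same grasp; the last joint's range is limited). The gripper opens to 92 mm and grips with 3 to 60 N. Pads are 19 mm wide; open, the fingers measure 130 mm over their backs; the gripper's body (75 mm by 190 mm) begins 47 mm behind the grasp point.
Start: joints at [1.103, 0.434, 0.025, 1.573, -0.012, 1.134, -0.075], TCP at [0.223, -0.584, 0.227] pointing down, gripper open.
Joint ranges: [-2.62, 2.62], [-0.44, 2.09], [-1.27, 1.32], [0.08, 2.57], [-1.32, 4.46], [0.12, 2], [-2.74, 2.74]. Speed limits (rad/s): [2.22, 2.22, 3.01, 3.01, 3.14, 3.14, 3.14].

### API

Orientations are given as [roll, pitch, yaw] about the fixed x, y, z axes, in that order (R = Rz(yaw) Ry(pitch) Rx(roll)).
In Python, from cell import sense, capture, camera_params, finish_job gives the robot as it stands.
- The arm moves only by the tool carry_out, never from a script. Its argument "series" is a list that holds one entry, the list of rows, each a list of 6 numbers: the shift along the tool's x, y, z as a fraction of full scale, then the turn, a rotation vector about the tool's x, y, z as a fraction of full scale. A call has 1 to 10 rows; each row shifts and turns the pose as measured when the row begins, along the tool's axes as they then stand; what a row does not reach is not made up. Full scale, the value 1, is 0.03 m for a shift and 0.08 rad for a turn. A row lasts 1/12 s, in which the tool goes at most 41.7 mm and 7.16 degrees, less where a joint would pass 70% of its speed; a pose out of reach is approached as far as the arm can. A call with a number of a shift or a turn outside -1 to 1 is refused whole. A call with a gripper value outside its range is refused whole. "claw" is the opening in per cent of the stroke, from 0 (shut) to 100 (fully open), set as the call begins (left out, the last holds). The fingers move at their own pace and stop on an object; "newtons" is the grip in N (left out, the last holds). Time passes only in rows, so rows that do not move let the fingers close. It gives the time, the measured TCP pose, the force and the opening at its end, in the units of the state.
- sense(): the state, without advancing time (a new reading comes with each control period).
- capture(name): name is "scene" or "top" or "wrist"; returns the picture (400x640x3 uint8, red, green, blue); there is no depth.
- camera_params(name): a dict with "K" (3x3 intrinsics, pixels), "position" and "attitude" of the camera in the world; the wrist camera has in their place "T_tool_cam" (4x4, takes a point from camera to tool coordinates, whose origin is the TCP and whose axes are the flange's). Camera axes: x right, y down, z forward; pixel columns grow to the right and rows downward; lengths in m; the calibration is good to about 2 mm. A picture is of the moment at which its call begins: read the wrist's pose just before it. camera_params takes no time and is no camera call.
- finish_job(): hands the job in, once; it reports no verdict.
The state is a dict: "clock": time; "joint_pos": joint angles; "qvel": joint speeds; "joint_efforts": joint torques, N m; "position": TCP position; "tool_rot": TCP orientation; "ft_force": force on the tool from outside, world axes, zero at the start; "ft_torque": the same for the moment, N m; "opening": opening from 0.0 (shut) to 1.0 (fully open).
Only numpy, scipy, OpenCV 4.12 (cv2) and the standard library are available. Lean on these libraries where they do the work, as an engineer would, in place of code of your own. Each camera call takes 0.05 s, during which the arm holds its last target. There are 200 camera calls.

### The job

Two spring pull stands are on the bench: on the one whose steel block holds the plain round dowel, check that the dowel is firmly pressed in by gripping it and pulling it straight up until the stand's table has risen about 20 mm (the set pull of about 16 N), and hold that pull for two seconds. Do not pull well past the upper mark on the scale; then lower the table fully back down under control, without letting it snap back, and let go of the dowel. Leave the other stand, with the hexagon-headed bolt, alone.

Things in the scene. Friction and masses are not known exactly. Their poses are not given: they have to be found in the camera images.
- dowel (a point): Plain round steel dowel to test: 16 mm diameter, no head, upright, 55 mm proud of the steel block (60 x 50 x 30 mm high) it is pressed into, rigid with it. This point lies on its axis, half-way up the exposed part: 27.5 mm below its top, about 112 mm above the bench at rest. z up; x points to the stand's fixed scale bar (61 mm away, top 22 mm below this point). Stands vary in place, yaw and side.
- dowel_table (a joint): Rise in m of the dowel stand's table (96 x 80 mm, carrying block and dowel straight up on a fixed grey base 130 x 110 mm): 0 = down, stop at 0.040. Spring and weight pull it down: about 5.5 N to start, plus 0.5 N per mm, so 16 N at 20 mm; it snaps back if let go raised. Black marks on the scale show a pointer rise of 13 and 27 mm.
- bolt (a point): Hexagon-headed bolt in the block of the other, otherwise identical stand, to be left alone: 16 mm shank, washer at the block, dark hexagon head 30 mm across flats, 16 mm high, its top 55 mm above the block. This point lies on its axis 27.5 mm above the block, about 112 mm above the bench; z up, x to that stand's scale bar.
- bolt_table (a joint): Rise in m of the table of the bolt's stand: 0 = down; same spring and travel. To stay down.

How it is judged:
By the outcome, as a careful person would: the job done as asked, in the order asked, and still so for the second after the job is handed in, with the robot touching nothing.
It also fails if it takes over 37 s, if anything falls off the work surface, if the arm or the gripper's body presses on something with over 40 N, if the wrist force passes 120 N, or if a joint passes its speed limit or range.

## Working session

There is one attempt and no reset: what is moved stays moved. The work goes in short steps, Python scripts to look and compute and a tool call to move; the robot and the scene stay as the last step left them, time stands still between calls to the robot, and variables do not carry over. Pictures are saved under pics/ and viewed, about 8 in all and at most 12, crops included, and the job is handed in when it is done.

Besides the shell and the picture viewer there is one more tool, called after "Emit:" as name(argument=value, ...) on one line, values as JSON. carry_out: Moves the arm, as the interface text tells. Its arguments: {"type":"object","properties":{"series":{"type":"array"},"claw":{"type":"number"},"newtons":{"type":"number"}},"required":["series"]}

```bash
mkdir -p pics; python3 - <<'E'
from cell import *
import cv2,numpy as np
s=sense();print({k:np.round(v,3).tolist() for k,v in s.items()})
for n in("scene","top","wrist"):
    cv2.imwrite(f"pics/{n}0.png",capture(n)[:,:,::-1]); print(n,{k:np.round(v,4).tolist() for k,v in camera_params(n).items()})
E
```

```text
{'clock': 0.0, 'joint_pos': [1.103, 0.435, 0.025, 1.574, -0.012, 1.134, -0.075], 'qvel': [0.001, -0.0, -0.002, -0.0, 0.0, -0.001, 0.001], 'joint_efforts': [0.002, -66.785, 0.986, -31.445, -0.061, 0.043, 0.0], 'position': [0.223, -0.583, 0.226], 'tool_rot': [-3.14, 0.0, 0.365], 'ft_force': [-0.091, -0.445, -0.372], 'ft_torque': [-0.028, 0.0, 0.007], 'opening': 1.0}
scene {'K': [[380.0504, 0.0, 324.1926], [0.0, 380.0504, 195.1263], [0.0, 0.0, 1.0]], 'position': [1.0207, -0.2148, 0.7671], 'attitude': [-2.4545, 0.0056, 1.164]}
top {'K': [[499.2782, 0.0, 319.258], [0.0, 499.2782, 207.1352], [0.0, 0.0, 1.0]], 'position': [0.4421, 0.0055, 0.9365], 'attitude': [-3.0017, -0.0237, -1.5958]}
wrist {'K': [[338.3047, 0.0, 315.7484], [0.0, 338.3047, 196.7938], [0.0, 0.0, 1.0]], 'T_tool_cam': [[0.0003, -0.9616, -0.2744, 0.0728], [1.0, 0.0006, -0.0012, 0.0003], [0.0013, -0.2744, 0.9616, -0.158], [0.0, 0.0, 0.0, 1.0]]}
```

View pics/top0.png

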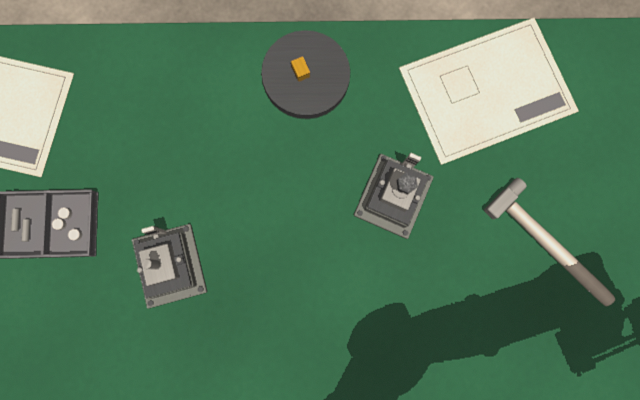

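View pics/scene0.png

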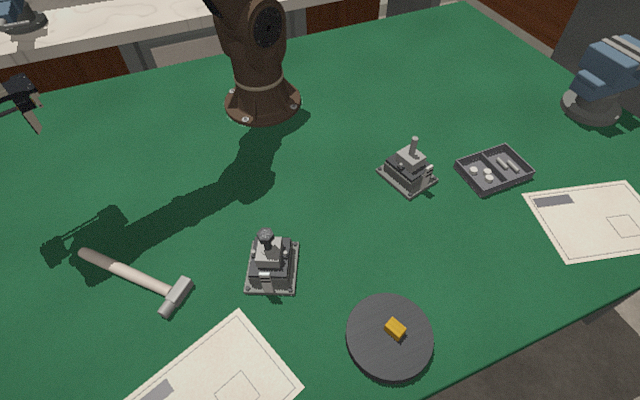

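The dowel stand is on the left in the top view, around (160,265), with the dowel near (153,258). In the scene view the dowel is at about (414,145). The bolt stand is at top (400,190). I'll enlarge the dowel crops next.

```bash
python3 - <<'E'
import cv2,numpy as np
a=cv2.imread("pics/top0.png")[215:315,120:220];b=cv2.imread("pics/scene0.png")[125:205,365:445]
f=lambda i:cv2.resize(i,(400,400),interpolation=cv2.INTER_CUBIC)
cv2.imwrite("pics/c1.png",np.hstack([f(a),f(b)]))
E
```

```text
(no output)
```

View pics/c1.png

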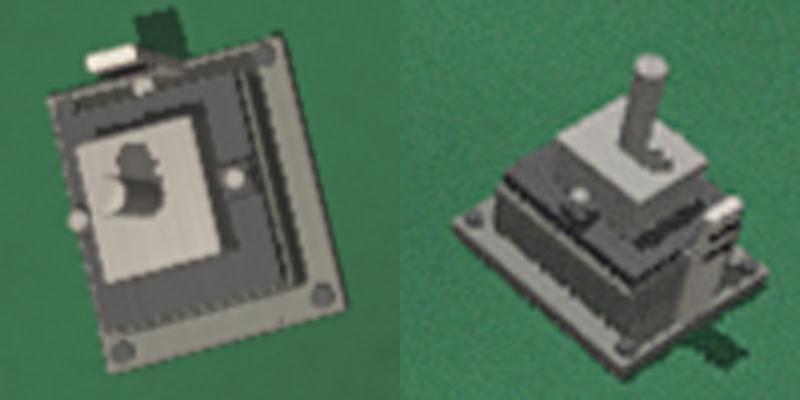

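```bash
cat > h.py <<'E'
from cell import *
import cv2,numpy as np
from scipy.spatial.transform import Rotation as R
def ray(n,uv,T=None):
    p=camera_params(n)
    if n=="wrist":
        M=T@np.array(p["T_tool_cam"]);Rm,c=M[:3,:3],M[:3,3]
    else: Rm,c=R.from_euler('xyz',p["attitude"]).as_matrix(),np.array(p["position"])
    d=Rm@np.linalg.inv(p["K"])@[uv[0],uv[1],1]
    return c,d
def plane(n,uv,z,T=None):
    c,d=ray(n,uv,T);return c+d*(z-c[2])/d[2]
def tool():
    s=sense();T=np.eye(4);T[:3,:3]=R.from_euler('xyz',s["tool_rot"]).as_matrix();T[:3,3]=s["position"];return T
E
python3 - <<'E'
from h import *
a=plane("top",(148,264),.1395);b=plane("scene",(415,138.2),.1395)
print(a,b)
cs=[plane("top",(120+x/4,215+y/4),.008) for x,y in[(50,98),(283,35),(345,308),(110,370)]]
print(np.round(cs,4),np.mean(cs,0))
s=plane("top",(148,229.5),.09);print(s, s-a, np.degrees(np.arctan2(*(s-a)[1::-1])))
for i in range(4):
    d=cs[(i+1)%4]-cs[i];print(np.linalg.norm(d),np.degrees(np.arctan2(d[1],d[0])))
print("bolt",plane("top",(405,185),.13))
E
```

```text
[0.46928141 0.25571293 0.1395    ] [0.47030946 0.25883146 0.1395    ]
[[0.5194 0.3264 0.008 ]
 [0.5463 0.2198 0.008 ]
 [0.4204 0.1904 0.008 ]
 [0.3954 0.2961 0.008 ]] [0.47035666 0.25818642 0.008     ]
[0.52890922 0.27254953 0.09      ] [ 0.05962781  0.0168366  -0.0495    ] 15.767639908191965
0.10984749858259044 -75.86490771151014
0.129293758865091 -166.83311677856955
0.10864976693541084 103.30213726587998
0.12769955148514245 13.697383779219948
bolt [ 0.58893417 -0.15875357  0.13      ]
```

Emit:
carry_out(series=[[[0.8,-0.6,-0.2,0,0,0.8],[0.8,-0.9,-0.2,0,0,0.78],[0.8,-0.9,0,0,0,0],[0.8,-0.9,0,0,0,0],[0.8,-0.9,0,0,0,0],[0.8,-0.9,0,0,0,0],[0.8,-0.9,0,0,0,0],[0.8,-0.9,0,0,0,0],[0.8,-0.9,0,0,0,0],[0.8,-0.9,0,0,0,0]]])

```text
clock: 0.98
position: [0.3904, -0.2655, 0.2347]
tool_rot: [-3.14, 0.006, 0.215]
ft_force: [1.3, -0.8, 0.3]
opening: 0.997
```

Emit:
carry_out(series=[[[0.4,-1,0,0,0,0],[0.4,-1,0,0,0,0],[0.4,-1,0,0,0,0],[0.4,-1,0,0,0,0],[0.4,-1,0,0,0,0],[0.4,-1,0,0,0,0],[0.4,-1,0,0,0,0],[0.4,-1,0,0,0,0],[0.4,-1,0,0,0,0],[0.4,-1,0,0,0,0]]])

```text
clock: 1.82
position: [0.4439, 0.0704, 0.2342]
tool_rot: [-3.142, 0.005, 0.217]
ft_force: [2.1, -0.3, -0.0]
opening: 1.0
```

Emit:
carry_out(series=[[[0.37,-1,0,0,0,0.14],[0.37,-1,0,0,0,0.14],[0.37,-1,0,0,0,0],[0.37,-1,0,0,0,0],[0.37,-1,0,0,0,0],[0.3,-0.7,0,0,0,0],[0,0,0,0,0,0],[0,0,0,0,0,0]]])

```text
clock: 2.48
position: [0.4709, 0.2679, 0.2327]
tool_rot: [-3.138, 0.007, 0.202]
ft_force: [0.7, -0.5, 0.3]
opening: 0.999
```

```bash
python3 - <<'E'
from h import *
np.save("T1.npy",tool());s=sense();print(s["clock"],s["position"],s["tool_rot"],s["ft_force"],s["joint_pos"])
w=capture("wrist")[:,:,::-1];cv2.imwrite("pics/w1.png",w)
E
```

```text
2.4833 [0.47090085 0.26786308 0.23267134] [-3.1382555   0.00657598  0.20184034] [ 0.73267795 -0.5362221   0.27310461] [-0.24817643  0.34348245 -0.47785899  1.73361984  0.16694697  1.11026789
 -2.14624808]
```

View pics/w1.png

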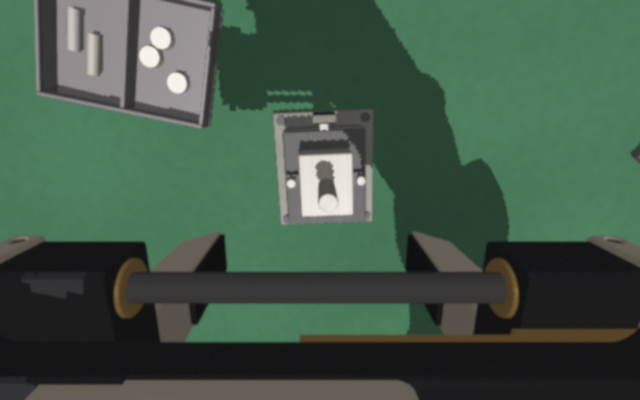

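The wrist view shows the stand with its scale bar at the top (323,117) and the dowel top at about (328,203). It is nearly aligned with the tool.

```bash
python3 - <<'E'
from h import *
T=np.load("T1.npy")
d=plane("wrist",(328,203),.1395,T);print("dowel",d)
cs=[plane("wrist",p,.012,T) for p in[(274,113),(374,110),(372,220),(283,222)]]
print(np.round(cs,4),np.mean(cs,0))
s=plane("wrist",(323.5,117),.09,T);print("bar",s,np.degrees(np.arctan2(*(s-d)[1::-1])))
for i in range(4):
    e=cs[(i+1)%4]-cs[i];print(np.linalg.norm(e),np.degrees(np.arctan2(e[1],e[0])))
g=np.array([.470,.257,0]);print("tool-frame to dowel",T[:3,:3].T@(d-T[:3,3]))
E
```

```text
dowel [0.46841487 0.2577607  0.1395    ]
[[0.5185 0.3246 0.012 ]
 [0.5434 0.2191 0.012 ]
 [0.4201 0.19   0.012 ]
 [0.3962 0.2931 0.012 ]] [0.46954386 0.25668906 0.012     ]
bar [0.52895572 0.27326062 0.09      ] 14.360632237393846
0.10847336847286343 -76.74393118969012
0.12667064240365206 -166.72690502289166
0.10585664812361133 103.04695068242172
0.1263121897705424 14.46050798102528
tool-frame to dowel [-0.00384798  0.00970988  0.09316678]
```

Emit:
carry_out(series=[[[-0.13,0.33,0,-0.04,0.08,-0.45],[0,0,0.6,0,0,0],[0,0,0.8,0,0,0],[0,0,0.8,0,0,0],[0,0,0.3,0,0,0],[0,0,0,0,0,0]]], claw=60)

```text
clock: 3.03
position: [0.4704, 0.249, 0.1566]
tool_rot: [3.139, -0.003, 0.231]
ft_force: [-1.8, 0.3, 1.2]
opening: 0.62
```

Emit:
carry_out(series=[[[0.03,-0.25,0,0,-0.03,-0.09],[0,0,0,0,0,0],[0,0,0,0,0,0]]])

```text
clock: 3.28
position: [0.4703, 0.2557, 0.1585]
tool_rot: [3.138, -0.001, 0.237]
ft_force: [0.2, 0.2, 0.4]
opening: 0.598
```

Emit:
carry_out(series=[[[0,-0.06,0.5,0.03,0,0],[0,0,0.6,0,0,0],[0,0,0.6,0,0,0],[0,0,0.35,0,0,0],[0,0,0,0,0,0],[0,0,0,0,0,0]]])

```text
clock: 3.78
position: [0.4746, 0.2615, 0.1021]
tool_rot: [-3.139, -0.013, 0.237]
ft_force: [-0.2, 0.0, 0.4]
opening: 0.598
```

```bash
python3 - <<'E'
from h import *
s=sense();print(s["clock"],s["position"],s["tool_rot"],s["ft_force"])
w=capture("wrist")[:,:,::-1];b=capture("scene")[85:235,325:525,::-1]
cv2.imwrite("pics/w2.png",np.hstack([cv2.resize(w,(400,250)),cv2.resize(b,(333,250),interpolation=cv2.INTER_CUBIC)]))
E
```

```text
3.7833 [0.47462867 0.26154214 0.1020894 ] [-3.13902551 -0.01329975  0.23719093] [-0.19892628  0.03158047  0.40114246]
```

View pics/w2.png

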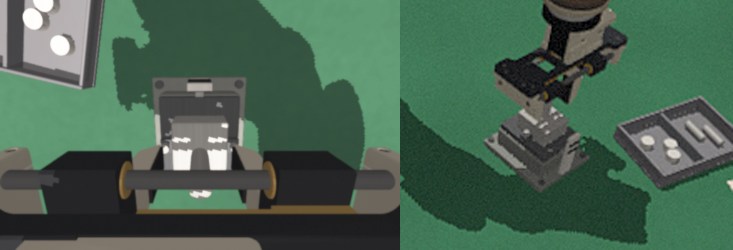

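The wrist view shows the dowel between the open fingers, and the scene view shows the gripper over the block. I'll trim the position and tilt.

Emit:
carry_out(series=[[[-0.19,0.09,0.1,-0.03,-0.16,0],[0,0,0.12,0,0,0],[0,0,0,0,0,0],[0,0,0,0,0,0]]])

```text
clock: 4.22
position: [0.4708, 0.2579, 0.0978]
tool_rot: [-3.141, -0.004, 0.237]
ft_force: [-0.4, 0.1, 0.7]
opening: 0.601
```

Emit:
carry_out(series=[[[-0.04,0,0.12,0,-0.05,0],[0,0,0,0,0,0],[0,0,0,0,0,0]]])

```text
clock: 4.47
position: [0.4698, 0.2577, 0.0942]
tool_rot: [-3.14, 0.0, 0.236]
ft_force: [0.1, 0.4, 0.3]
opening: 0.605
```

Emit:
carry_out(series=[[[0,0,0,0,0,0],[0,0,0,0,0,0],[0,0,0,0,0,0],[0,0,0,0,0,0],[0,0,0,0,0,0],[0,0,0,0,0,0],[0,0,0,0,0,0]]], claw=0, newtons=55)

```text
clock: 5.05
position: [0.4696, 0.2583, 0.0942]
tool_rot: [-3.14, -0.0, 0.237]
ft_force: [-0.5, -0.2, -1.1]
opening: 0.167
```

Emit:
carry_out(series=[[[0,0,-0.06,0,0,0],[0,0,-0.06,0,0,0],[0,0,-0.06,0,0,0],[0,0,-0.06,0,0,0],[0,0,0,0,0,0]]])

```text
clock: 5.47
position: [0.4696, 0.2584, 0.1007]
tool_rot: [-3.139, 0.001, 0.237]
ft_force: [2.6, 3.5, -8.9]
opening: 0.166
```

Emit:
carry_out(series=[[[0,0,-0.06,0,0,0],[0,0,-0.06,0,0,0],[0,0,-0.06,0,0,0],[0,0,-0.06,0,0,0],[0,0,-0.06,0,0,0],[0,0,-0.06,0,0,0],[0,0,0,0,0,0]]])

```text
clock: 6.05
position: [0.4696, 0.2583, 0.1112]
tool_rot: [-3.139, 0.002, 0.238]
ft_force: [4.1, 3.6, -13.4]
opening: 0.166
```

Emit:
carry_out(series=[[[0,0,-0.06,0,0,0],[0,0,-0.06,0,0,0],[0,0,0,0,0,0],[0,0,0,0,0,0]]])

```text
clock: 6.38
position: [0.4695, 0.2584, 0.114]
tool_rot: [-3.138, 0.002, 0.238]
ft_force: [4.3, 4.5, -15.2]
opening: 0.166
```

```bash
python3 - <<'E'
from h import *
w=capture("wrist")[:,:,::-1];b=capture("scene")[115:215,365:485,::-1]
cv2.imwrite("pics/w3.png",np.hstack([cv2.resize(w[100:330,200:440],(390,374),interpolation=cv2.INTER_CUBIC),cv2.resize(b,(400,374),interpolation=cv2.INTER_CUBIC)]))
s=sense();print(s["clock"],s["position"],s["ft_force"])
E
```

```text
6.4833 [0.46954851 0.25835791 0.1140106 ] [  4.17260887   4.61003887 -15.58121493]
```

View pics/w3.png

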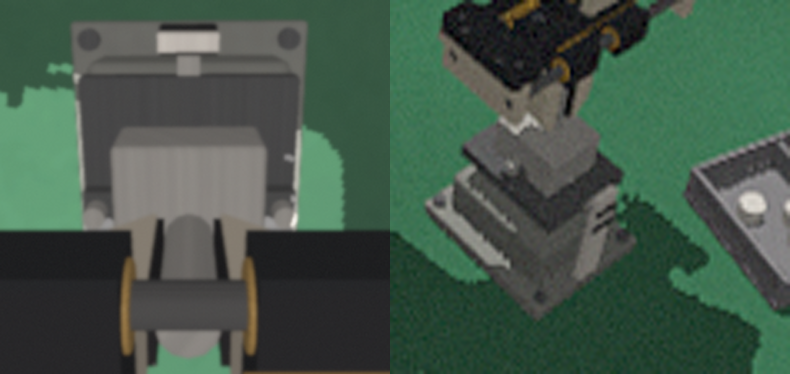

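The dowel is gripped and the table is visibly raised by about 20 mm, with a pull of 15.6 N. Next I'll hold it there for more than two seconds.

Emit:
carry_out(series=[[[0,0,0,0,0,0],[0,0,0,0,0,0],[0,0,0,0,0,0],[0,0,0,0,0,0],[0,0,0,0,0,0],[0,0,0,0,0,0],[0,0,0,0,0,0],[0,0,0,0,0,0],[0,0,0,0,0,0],[0,0,0,0,0,0]]])

```text
clock: 7.32
position: [0.4695, 0.2584, 0.1114]
tool_rot: [-3.138, 0.003, 0.239]
ft_force: [3.6, 4.2, -14.2]
opening: 0.164
```

Emit:
carry_out(series=[[[0,0,0,0,0,0],[0,0,0,0,0,0],[0,0,0,0,0,0],[0,0,0,0,0,0],[0,0,0,0,0,0],[0,0,0,0,0,0],[0,0,0,0,0,0],[0,0,0,0,0,0],[0,0,0,0,0,0],[0,0,0,0,0,0]]])

```text
clock: 8.15
position: [0.4695, 0.2584, 0.1097]
tool_rot: [-3.137, 0.004, 0.239]
ft_force: [3.2, 2.9, -11.8]
opening: 0.166
```

Emit:
carry_out(series=[[[0,0,0,0,0,0],[0,0,0,0,0,0],[0,0,0,0,0,0],[0,0,0,0,0,0],[0,0,0,0,0,0],[0,0,0,0,0,0],[0,0,0,0,0,0],[0,0,0,0,0,0]]])

```text
clock: 8.82
position: [0.4695, 0.2583, 0.1094]
tool_rot: [-3.137, 0.004, 0.239]
ft_force: [2.9, 3.8, -13.0]
opening: 0.164
```

The tool sagged from 114 mm to 109 mm during that hold, so it doesn't count as steady. I'll pull up again and hold with a small upward compensation on each row.

Emit:
carry_out(series=[[[0,0,-0.06,0,0,0],[0,0,-0.06,0,0,0],[0,0,-0.06,0,0,0],[0,0,-0.02,0,0,0],[0,0,-0.01,0,0,0]]])

```text
clock: 9.23
position: [0.4695, 0.2584, 0.1153]
tool_rot: [-3.137, 0.004, 0.24]
ft_force: [3.6, 4.1, -15.9]
opening: 0.166
```

Emit:
carry_out(series=[[[0,0,-0.01,0,0,0],[0,0,-0.01,0,0,0],[0,0,-0.01,0,0,0],[0,0,-0.01,0,0,0]]])

```text
clock: 9.57
position: [0.4695, 0.2584, 0.1157]
tool_rot: [-3.137, 0.004, 0.24]
ft_force: [4.5, 4.4, -16.7]
opening: 0.163
```

Emit:
carry_out(series=[[[0,0,-0.005,0,0,0],[0,0,-0.006,0,0,0],[0,0,-0.006,0,0,0],[0,0,-0.006,0,0,0],[0,0,-0.006,0,0,0],[0,0,-0.006,0,0,0]]])

```text
clock: 10.07
position: [0.4695, 0.2584, 0.1154]
tool_rot: [-3.137, 0.005, 0.241]
ft_force: [5.0, 4.8, -15.5]
opening: 0.166
```

Emit:
carry_out(series=[[[0,0,-0.008,0,0,0],[0,0,-0.008,0,0,0],[0,0,-0.008,0,0,0],[0,0,-0.008,0,0,0],[0,0,-0.008,0,0,0],[0,0,-0.008,0,0,0],[0,0,-0.008,0,0,0],[0,0,-0.008,0,0,0]]])

```text
clock: 10.73
position: [0.4695, 0.2584, 0.1155]
tool_rot: [-3.136, 0.005, 0.241]
ft_force: [3.2, 4.8, -15.5]
opening: 0.165
```

Steady at a rise of about 21 mm since t≈9.2. I'll continue past two seconds with some margin.

Emit:
carry_out(series=[[[0,0,-0.007,0,0,0],[0,0,-0.007,0,0,0],[0,0,-0.007,0,0,0],[0,0,-0.007,0,0,0],[0,0,-0.007,0,0,0],[0,0,-0.007,0,0,0],[0,0,-0.007,0,0,0],[0,0,-0.007,0,0,0],[0,0,-0.007,0,0,0],[0,0,-0.007,0,0,0]]])

```text
clock: 11.57
position: [0.4695, 0.2584, 0.1153]
tool_rot: [-3.136, 0.006, 0.243]
ft_force: [4.0, 4.6, -15.2]
opening: 0.167
```

Emit:
carry_out(series=[[[0,0,-0.007,0,0,0],[0,0,0.03,0,0,0],[0,0,0.04,0,0,0],[0,0,0.04,0,0,0],[0,0,0.04,0,0,0],[0,0,0.04,0,0,0],[0,0,0.04,0,0,0]]])

```text
clock: 12.15
position: [0.4695, 0.2584, 0.1078]
tool_rot: [-3.136, 0.006, 0.243]
ft_force: [3.2, 3.1, -12.3]
opening: 0.165
```

Emit:
carry_out(series=[[[0,0,0.04,0,0,0],[0,0,0.04,0,0,0],[0,0,0.04,0,0,0],[0,0,0.04,0,0,0],[0,0,0.04,0,0,0],[0,0,0.04,0,0,0],[0,0,0.03,0,0,0],[0,0,0.02,0,0,0]]])

```text
clock: 12.82
position: [0.4695, 0.2584, 0.0992]
tool_rot: [-3.136, 0.005, 0.243]
ft_force: [2.0, 2.5, -8.1]
opening: 0.166
```

Emit:
carry_out(series=[[[0,0,0.04,0,0,0],[0,0,0.04,0,0,0],[0,0,0.03,0,0,0],[0,0,0.03,0,0,0],[0,0,0.02,0,0,0],[0,0,0,0,0,0]]])

```text
clock: 13.32
position: [0.4695, 0.2584, 0.0946]
tool_rot: [-3.137, 0.005, 0.243]
ft_force: [1.0, 1.5, -6.7]
opening: 0.163
```

Emit:
carry_out(series=[[[0,0,0.02,0,0,0],[0,0,0.03,0,0,0],[0,0,0.03,0,0,0],[0,0,0,0,0,0]]])

```text
clock: 13.65
position: [0.4695, 0.2584, 0.0945]
tool_rot: [-3.138, 0.004, 0.243]
ft_force: [1.9, 0.8, -5.2]
opening: 0.163
```

Emit:
carry_out(series=[[[0,0,0.06,0,0,0],[0,0,0.06,0,0,0],[0,0,0.06,0,0,0],[0,0,0.04,0,0,0]]])

```text
clock: 13.98
position: [0.4697, 0.2584, 0.0942]
tool_rot: [-3.14, 0.001, 0.242]
ft_force: [-2.5, -1.2, 5.9]
opening: 0.166
```

The table is back on its stop: z is 94.2 mm as at the start, and the force sign has reversed. Releasing now.

Emit:
carry_out(series=[[[0,0,0,0,0,0],[0,0,0,0,0,0],[0,0,0,0,0,0],[0,0,0,0,0,0],[0,0,0,0,0,0],[0,0,0,0,0,0]]], claw=60)

```text
clock: 14.48
position: [0.4699, 0.2581, 0.0947]
tool_rot: [-3.14, 0.0, 0.241]
ft_force: [0.2, 0.0, -0.0]
opening: 0.549
```

Emit:
carry_out(series=[[[0,0,-0.3,0,0,0],[0,0,-0.6,0,0,0],[0,0,-0.8,0,0,0],[0,0,-0.8,0,0,0],[0,0,-0.8,0,0,0],[0,0,-0.8,0,0,0],[0,0,-0.3,0,0,0],[0,0,0,0,0,0],[0,0,0,0,0,0],[0,0,0,0,0,0]]])

```text
clock: 15.32
position: [0.4683, 0.2575, 0.2343]
tool_rot: [-3.14, 0.004, 0.242]
ft_force: [-1.2, 0.1, -0.8]
opening: 0.599
```

```bash
python3 - <<'E'
from h import *
w=capture("wrist")[:,:,::-1];b=capture("scene")[105:225,225:485,::-1]
b=capture("scene")[105:305,225:485,::-1]
cv2.imwrite("pics/w4.png",np.hstack([cv2.resize(w[50:300,200:440],(384,400)),cv2.resize(b,(400,308))[:,:].copy() if 0 else cv2.copyMakeBorder(cv2.resize(b,(400,308)),0,92,0,0,cv2.BORDER_CONSTANT)]))
s=sense();print(s["clock"],s["position"],s["ft_force"],s["opening"])
E
```

```text
15.4667 [0.46790834 0.25720715 0.23364894] [-0.37523581 -0.2721537   0.01251192] 0.6009899346903459
```

View pics/w4.png

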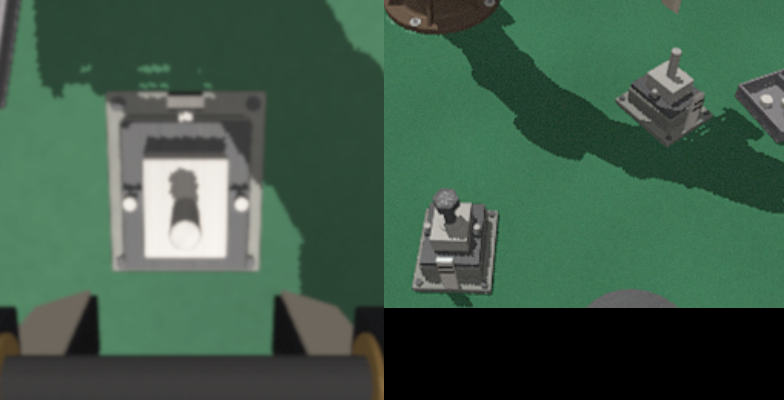

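The dowel stand is fully down and released, with the gripper well clear. The bolt stand is untouched and the hold force is near zero.

```bash
python3 -c "
from cell import *
print(finish_job())"
```

```text
the job is handed in; nothing more can be done
None
```

The dowel held. I gripped it at about 55 N and pulled it straight up. The steady hold was at a rise of about 21 mm, with 15–17 N on the wrist, from t≈9.2 to 11.6 s (about 2.4 s).

- **First hold sagged:** before that, I reached about 20 mm and the tool then crept down to about 15 mm (roughly 12–13 N). I raised it again and repeated the hold with a small upward correction on each row. The rise never went much past 21.5 mm, which is below the upper mark at 27 mm.
- **Lowering and release:** I lowered the table in small steps to the starting height (94.2 mm), where the wrist force changed sign to about +6 N as it met the stop. Then I opened the gripper and backed off to 234 mm, finishing at about 15.5 s.
- **Last checks:** the final pictures show the dowel's table down and the bolt stand not moved. The residual wrist force was below 0.5 N. There was no sign of slip, as the tool came back to its starting height with the force matching the spring. A sideways force of up to about 7 N remained during the pull.

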